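# Take the counted pail off the scale and close up

## Task

The count is finished. First slide the empty red basin along the bench, without lifting it, out of the yellow tape frame and into the red one on the other side of the scale; then lift the handled orange pail off the counting scale and set it down gently, upright, inside the yellow frame; then close the scale's blue cover fully. Keep the pail level enough not to spill, do not drop it, and leave everything else on the bench where it is.

Things in the scene. Friction and masses are not known exactly. Their poses are not given: they have to be found in the camera images.
- pail: Orange round parts pail, 0.4 to 0.8 kg, full of connectors to 75 mm up; 100 mm across at the foot, 120 mm at the rim, rim 105 mm up. Origin: centre of its underside; z up. Stiff black stirrup handle along its x axis: uprights 62 mm either side of the middle, and across their tops a level bar 130 mm long, 16 mm wide (y), 163 to 175 mm above the origin.
- pail_handle (a point): Middle of the pail's handle bar, 169 mm above the pail's underside.
- scale: Grey counting scale, fixed, 190 x 190 mm. Origin: centre of its underside on the bench. Its round steel pan (144 mm across, top 62 mm above the bench) lies inside a raised wall 8 mm thick whose top is 75 mm up. The cover is hinged along its +y side (the robot's left); its -x side faces the robot.
- cover (a joint): Blue flat cover of the scale, 190 mm along the hinge, 195 mm from hinge to lip, 6 mm thick: 0 = shut, lying level over the pan; about 1.57 = upright; it starts upright or leaning outward to +y and stays where it is left (stiff hinge, 2 N or so at the edge moves it). Opens to 1.95.
- cover_hinge (a point): Middle of the cover's hinge line, 95 mm to +y of the scale's centre, 79 mm above the bench; the line runs along the scale's x.
- cover_edge (a point): Middle of the cover's free edge, on its outer face, 187 mm from the hinge line.
- basin: Small empty red round basin, 0.15 kg; 114 mm across at the foot, 130 mm at the rim, 50 mm tall, wall 4 mm, floor 5 mm. Origin: centre of its underside. It starts in the yellow frame.
- yellow_frame: Square of yellow tape on the bench, 200 mm inside, 220 mm outside, no height. Origin: its centre; x and y along its sides. It may be to the left or to the right of the scale.
- red_frame: Square of red tape, same size, on the other side of the scale.
- tape_measure: Bystander, leave alone: blue tape measure, 75 x 70 x 38 mm, right end. Origin: underside centre.
- flux_bottle: Bystander, leave alone: amber bottle, 54 mm across, 120 mm tall, left end. Origin: underside centre.
- pen_cup: Bystander, leave alone: grey pen cup, 74 mm across, 90 mm tall (pens to 145 mm), right end. Origin: underside centre.
- grease_jar: Bystander, leave alone: white jar, 70 mm across, 80 mm tall, back left. Origin: underside centre.
- spool: Bystander, leave alone: copper-coloured wire spool, 84 mm across, 62 mm tall, back right. Origin: underside centre.
- tape_roll: Bystander, leave alone: yellow tape roll lying flat, 90 mm across, 24 mm tall, near left. Origin: underside centre.
- screwdriver: Bystander, leave alone: screwdriver, 170 mm long, lying flat, near right. Origin: underside (somewhere along it).
Mind the look-alikes: they are no part of the job. There is more than one size of the pail; the job needs the larger.

How it is judged:
On the way, in this order (a step that is already met when the one before it is completed fails the run):
1. the basin lies inside the red frame (x of basin in the frame of red_frame between -0.03 and 0.03 m and y of basin in the frame of red_frame between -0.03 and 0.03 m and height (world z) of basin below 0.008 m and linear speed of basin below 0.03 m/s), for 0.2 s.
2. the pail stands upright, released, inside the yellow frame (x of pail in the frame of yellow_frame between -0.045 and 0.045 m and y of pail in the frame of yellow_frame between -0.045 and 0.045 m and height (world z) of pail below 0.008 m and angle between pail's own z axis and vertical below 0.1 rad and linear speed of pail below 0.03 m/s and contact force between the fingers and pail below 0.1 N), for 0.2 s.
At the end, for the whole second after the job is handed in: The basin lies flat and still inside the red frame (centre within 30 mm of the frame's centre along each of the frame's sides); the pail stands upright (within 0.1 rad), still and released on the bench inside the yellow frame (centre within 45 mm along each side); the cover is shut (under 0.06 rad) (all of step 1 and all of step 2 and value of joint cover below 0.06 rad); the robot touches nothing.
It fails at once if the basin is lifted more than 20 mm off the bench (height (world z) of basin above 0.02 m).
It fails at once if the pail is tilted more than 0.6 rad (angle between pail's own z axis and vertical above 0.6 rad).
It fails at once if the pail is dropped or thrown (moves faster than 0.4 m/s while not held) (contact force between the fingers and pail below 0.1 N and linear speed of pail above 0.4 m/s).
It fails at once if a bystander is moved more than 25 mm (distance of any of tape_measure, flux_bottle, pen_cup, grease_jar, spool, tape_roll, screwdriver from where it was at the start of the episode above 0.025 m).
It also fails if it takes over 72 s, if anything falls off the work surface, if the arm or the gripper's body presses on something with over 40 N, if the wrist force passes 120 N, or if a joint passes its speed limit or range.

## Robot

A 6-joint arm with a two-finger parallel gripper is mounted at the origin on the work surface. World frame = base frame: x ahead of the robot, y to its left, z up, the work surface at z = 0. Lengths are in m, angles in rad, forces in N, time in s.
With the tool pointing down it reaches from about 0.35 to 0.85 m from the base axis. Payload 8.1 kg.
Tool frame: the origin (TCP) lies midway between the tips of the shut fingers; the grasp point (between the pads) lies 19 mm behind it; z points along the fingers, y is the line along which they close (so a half turn about z gives the same grasp; the last joint's range is limited). The gripper opens to 93 mm and grips with 3 to 60 N. Pads are 15 mm wide; open, the fingers measure 128 mm over their backs; the gripper's body (75 mm by 188 mm) begins 65 mm behind the grasp point.
Start: joints at [1.168, 0.13, 1.488, -0, 1.523, -0.085], TCP at [0.187, 0.57, 0.219] pointing down, gripper open.
Joint ranges: [-2.96, 2.96], [-0.89, 2.26], [0.02, 2.5], [-1.34, 4.48], [0, 2.73], [-2.66, 2.66]. Speed limits (rad/s): [2.39, 2.39, 2.79, 3.14, 3.14, 3.14].

## Interface

Orientations are given as a rotation vector (axis times angle).
In Python, from bench import telemetry, imaging, ticket gives the robot as it stands.
- The arm moves only by the tool servo_tool, never from a script. Its argument "steps" is a list of rows, each a list of 3 entries, a list of its own where there are three numbers: the shift along the tool's x, y, z in units of 80 cm (1.0 is 80 cm), then the turn, a rotation vector about the tool's x, y, z in units of pi rad (1.0 is pi rad), then the closure, from -1 (fully open) to 1 (shut). A call has exactly 10 rows; each row is the pose to reach, as a shift and turn from the pose commanded when the call began, along the tool's axes at that moment, turning the shorter way round; what a row does not reach only later rows make up. A row lasts 1/12 s, in which the tool goes at most 41.7 mm and 7.16 degrees, less where a joint would pass 70% of its speed; a pose out of reach is approached as far as the arm can. A call with a number of a shift or a turn outside -1 to 1 is refused whole. A call with a gripper value outside its range is refused whole. The fingers move at their own pace and stop on an object; "squeeze" is the grip in N (left out, the last holds). Time passes only in rows, so rows that repeat a pose let the fingers close, or fill a call up. It gives the time, the measured TCP pose, the force, the opening and the grip force at its end, in the units of the state.
- telemetry.read_state(): the state, without advancing time (a new reading comes with each control period).
- imaging.snapshot(name): name is "scene" or "top" or "wrist"; returns a dict with "color" (400x640x3 uint8, red, green, blue), "z_map" (400x640 float32, m along the optical axis (not along the pixel's ray), 0 where there is no reading), "camera_matrix" (3x3 intrinsics, pixels), "pose" (4x4, takes a point from camera to world coordinates); the wrist camera has in their place "mount" (4x4, takes a point from camera to tool coordinates, whose origin is the TCP and whose axes are the flange's). Camera axes: x right, y up, looking along -z (the intrinsics and any distortion apply to the point x, -y, -z); pixel columns grow to the right and rows downward; lengths in m; the calibration is good to about 2 mm. A picture is of the moment at which its call begins: read the wrist's pose just before it.
- ticket.finish_job(): hands the job in; it is judged then, once.
The state is a dict: "time": time; "q": joint angles; "joint_vel": joint speeds; "joint_efforts": joint torques, N m; "tcp_pos": TCP position; "eef_rot": TCP orientation; "wrist_force": force on the tool from outside, world axes, zero at the start; "torque": the same for the moment, N m; "finger_gap": opening from 0.0 (shut) to 1.0 (fully open); "gripper_force": force on a finger pad.
Only numpy, scipy, OpenCV 4.12 (cv2) and the standard library are available. Lean on these libraries where they do the work, as an engineer would, in place of code of your own. Each camera call takes 0.05 s, during which the arm holds its last target. There are 200 camera calls.

## Working session

There is one attempt and no reset: what is moved stays moved. The work goes in short steps, Python scripts to look and compute and a tool call to move; the robot and the scene stay as the last step left them, time stands still between calls to the robot, and variables do not carry over. Pictures are saved under pics/ and viewed, at most 10 in all, crops included, and the job is handed in when it is done.

Besides the shell and the picture viewer there is one more tool, called by a JSON object that holds its "api" and its "payload", one argument or row to a line. servo_tool: Moves the arm, as the interface text tells. Shifts and turns lie within -1 to 1; 1 stands for 80 cm of shift or pi rad of turn. Its arguments: {"type":"object","properties":{"steps":{"type":"array"},"squeeze":{"type":"number"}},"required":["steps"]}

```bash
mkdir -p pics; cat > h.py <<'E'
import numpy as np,cv2
from bench import telemetry,imaging,ticket
from scipy.spatial.transform import Rotation as R
def snap(n,save=None):
    s=telemetry.read_state(); d=imaging.snapshot(n)
    if n=='wrist':
        T=np.eye(4);T[:3,:3]=R.from_rotvec(s['eef_rot']).as_matrix();T[:3,3]=s['tcp_pos'];P=T@np.array(d['mount'])
    else: P=np.array(d['pose'])
    K=np.array(d['camera_matrix']);z=d['z_map'];v,u=np.mgrid[:400,:640]
    c=np.stack([(u-K[0,2])/K[0,0]*z,-(v-K[1,2])/K[1,1]*z,-z],-1)
    W=c@P[:3,:3].T+P[:3,3]
    W[z==0]=np.nan
    if save: cv2.imwrite(f'pics/{save}.png',d['color'][:,:,::-1])
    return d['color'],W,{k:d[k] for k in d if k not in('color','z_map')}
E
python3 - <<'E'
from h import *
for n in('scene','top'):
    c,W,d=snap(n,n+'0'); np.savez(n+'0.npz',c=c,W=W); print(d)
s=telemetry.read_state();print(s)
E
```

```text
{'camera_matrix': array([[431.04877938,   0.        , 318.29938754],
       [  0.        , 431.04877938, 200.47562833],
       [  0.        ,   0.        ,   1.        ]]), 'pose': array([[-0.80895128, -0.49349197,  0.3194738 ,  1.07321696],
       [ 0.58783866, -0.68513073,  0.43016461,  0.69536352],
       [ 0.00659854,  0.53578126,  0.84433104,  1.56025114],
       [ 0.        ,  0.        ,  0.        ,  1.        ]])}
{'camera_matrix': array([[404.42814903,   0.        , 322.43985834],
       [  0.        , 404.42814903, 199.28280933],
       [  0.        ,   0.        ,   1.        ]]), 'pose': array([[-2.89713627e-03,  9.89300653e-01, -1.45862346e-01,
         3.31989553e-01],
       [-9.99917413e-01, -1.03958247e-03,  1.28095936e-02,
         7.69301665e-03],
       [ 1.25209034e-02,  1.45887411e-01,  9.89221962e-01,
         1.47777640e+00],
       [ 0.00000000e+00,  0.00000000e+00,  0.00000000e+00,
         1.00000000e+00]])}
{'time': 0.1, 'q': array([ 1.16757192e+00,  1.31098182e-01,  1.48917341e+00,  1.48923323e-05,
        1.52302795e+00, -8.54187844e-02]), 'joint_vel': array([ 3.72876476e-04, -2.56056081e-03, -3.79522088e-03,  1.02120897e-05,
       -2.45053401e-04, -3.85097506e-04]), 'joint_efforts': array([ 7.66037410e-04, -5.61347580e+01, -4.93091154e+01,  7.70015339e-02,
        2.91708618e-02, -1.10034518e-04]), 'tcp_pos': array([0.18726625, 0.56947267, 0.21768321]), 'eef_rot': array([-4.97043054e-01, -3.10159009e+00,  2.59553997e-03]), 'wrist_force': array([ 1.20000421,  0.30844139, -0.28237059]), 'torque': array([0.01814996, 0.02685198, 0.02600021]), 'gripper_force': 0.0, 'finger_gap': 0.9995665257152878}
```

View pics/top0.png

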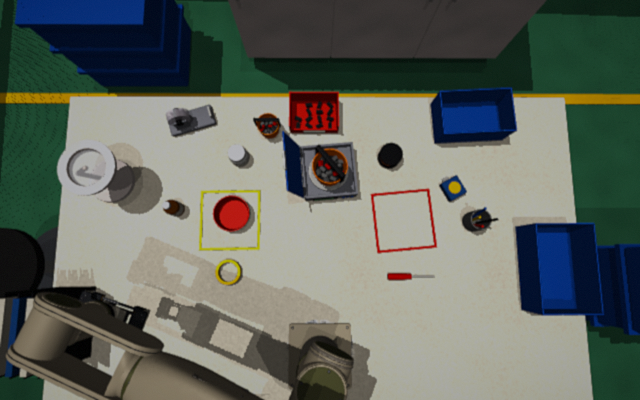

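View pics/scene0.png

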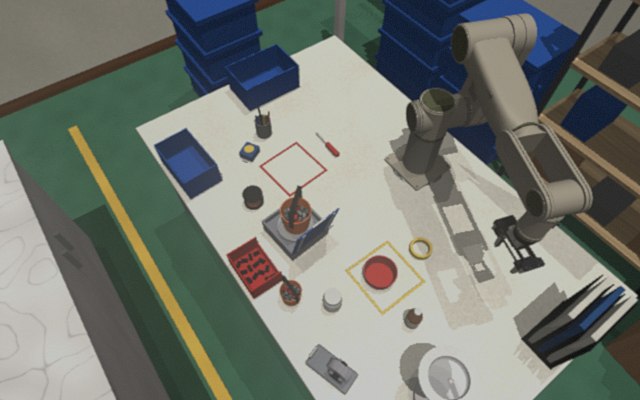

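The larger pail is the one on the scale at top (330,167). The look-alike is the smaller pail at top (268,122). The red parts tray at (315,112) could be mistaken for the basin, but the basin is the round red one at (232,214), inside the yellow frame. The red frame is at about (404,220).

```bash
python3 - <<'E'
from h import *
D=np.load('top0.npz');c=D['c'];W=D['W']
cv2.imwrite('pics/crop.png',cv2.resize(c[110:260,190:450][:,:,::-1],None,fx=3,fy=3,interpolation=cv2.INTER_CUBIC))
h=cv2.cvtColor(c,cv2.COLOR_RGB2HSV).astype(int);H,S,V=h[...,0],h[...,1],h[...,2]
red=((H<6)|(H>174))&(S>130)&(V>60)
box=np.zeros(red.shape,bool)
def rep(n,m):
    P=W[m];P=P[~np.isnan(P[:,0])]
    r=cv2.minAreaRect(P[:,:2].astype(np.float32)); b=(P.min(0)+P.max(0))/2
    print(n,len(P),'rect',np.round(r[0],4),np.round(r[1],4),round(r[2],1),'min',P.min(0).round(3),'max',P.max(0).round(3))
def reg(u0,u1,v0,v1):
    b=np.zeros(red.shape,bool);b[v0:v1,u0:u1]=1;return b
Z=W[...,2]
rep('redframe',reg(365,445,180,260)&red&(Z<.02))
rep('yellow',reg(195,268,183,258)&(H>20)&(H<36)&(S>120)&(Z<.02))
rep('basinrim',reg(205,258,190,240)&red&(Z>.04))
rep('basinall',reg(205,258,190,240)&red&(Z>.01))
sc=reg(285,370,120,215)
rep('blue',sc&(H>100)&(H<130)&(S>100)&(Z>.06))
rep('scalewall',sc&(Z>.068)&(Z<.082)&(S<80))
rep('handle',reg(310,350,140,190)&(Z>.215)&(Z<.26))
rep('pailrim',reg(305,352,140,190)&(Z>.155)&(Z<.175)&(H<20)&(S>100))
m=reg(310,350,140,190)&(Z>.2); print(np.nanmax(Z[m]))
D=np.load('scene0.npz');c=D['c'];W=D['W'];Z=W[...,2]
h=cv2.cvtColor(c,cv2.COLOR_RGB2HSV).astype(int);H,S,V=h[...,0],h[...,1],h[...,2]
red=((H<6)|(H>174))&(S>130)&(V>60)
print('scene')
rep('basinrim',reg(355,405,245,295)&red&(Z>.04))
rep('redframe',reg(250,335,135,200)&red&(Z<.02)) 
rep('yellow',reg(340,430,235,320)&(H>20)&(H<36)&(S>120)&(Z<.02))
rep('handle',reg(275,315,180,235)&(Z>.21)&(Z<.26)&(S<110))
rep('handletop',reg(275,315,180,235)&(Z>.225)&(Z<.26))
rep('pailrim',reg(275,315,180,240)&(Z>.155)&(Z<.175)&(H<20)&(S>100))
rep('blue',reg(285,350,195,265)&(H>100)&(H<130)&(Z>.06))
E
```

```text
redframe 530 rect [ 0.4733 -0.3073] [0.2182 0.2213] 5.2 min [ 0.356 -0.426 -0.01 ] max [ 0.589 -0.191  0.01 ]
yellow 586 rect [0.4768 0.3287] [0.2181 0.2208] 0.1 min [ 0.368  0.218 -0.009] max [0.586 0.439 0.01 ]
basinrim 148 rect [0.4928 0.315 ] [0.126  0.1249] 2.2 min [0.43  0.252 0.04 ] max [0.556 0.378 0.057]
basinall 237 rect [0.4928 0.315 ] [0.126  0.1249] 2.2 min [0.43  0.252 0.01 ] max [0.556 0.378 0.057]
blue 805 rect [0.6417 0.0246] [0.1824 0.1768] 7.5 min [ 0.54  -0.072  0.081] max [0.725 0.109 0.268]
scalewall 476 rect [ 0.6453 -0.0312] [0.1911 0.1922] 4.9 min [ 0.543 -0.133  0.068] max [0.747 0.072 0.082]
handle 228 rect [ 0.6384 -0.033 ] [0.1305 0.0169] 40.4 min [ 0.585 -0.08   0.222] max [0.688 0.015 0.246]
pailrim 167 rect [ 0.6382 -0.0331] [0.1164 0.1176] 89.9 min [ 0.579 -0.091  0.155] max [0.697 0.025 0.172]
0.24629844109586196
scene
basinrim 27 rect [0.5413 0.3409] [0.0233 0.0915] 30.5 min [0.51  0.296 0.041] max [0.56  0.375 0.056]
redframe 74 rect [ 0.4255 -0.3126] [0.3136 0.2166] 5.3 min [ 0.268 -0.42  -0.007] max [ 0.59  -0.191  0.018]
yellow 272 rect [0.4192 0.3265] [0.3339 0.216 ] 0.9 min [ 0.252  0.219 -0.01 ] max [0.586 0.437 0.02 ]
handle 201 rect [0.6585 0.0153] [0.2154 0.0756] 69.8 min [ 0.588 -0.076  0.21 ] max [0.702 0.116 0.26 ]
handletop 183 rect [0.6584 0.0152] [0.2156 0.0744] 69.5 min [ 0.588 -0.076  0.226] max [0.702 0.116 0.26 ]
pailrim 120 rect [ 0.6437 -0.0298] [0.1158 0.1135] 54.6 min [ 0.581 -0.091  0.155] max [0.7   0.027 0.174]
blue 416 rect [0.6436 0.0456] [0.1888 0.1375] 6.1 min [ 0.543 -0.033  0.06 ] max [0.736 0.12  0.266]
```

View pics/crop.png

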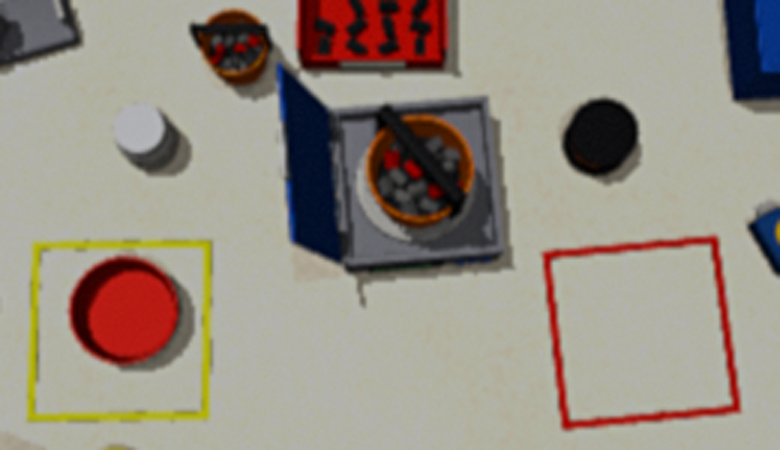

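The crop shows the big pail on the scale, its handle running from (388,112) to (460,205), about 40° from world x. The basin is in the yellow frame at (125,310) and the cover is upright on the left. The red frame is clear.

```bash
cat >> h.py <<'E'
def Rd(deg):
    a=np.radians(deg);y=np.array([np.cos(a),np.sin(a),0]);z=np.array([0,0,-1.]);return np.stack([np.cross(y,z),y,z],1)
def plan(*wps,p0=None,R0=None):
    "wps: (xyz, yaw deg or matrix); shifts and turns from the present pose"
    s=telemetry.read_state();p=s['tcp_pos'] if p0 is None else np.array(p0);M=R.from_rotvec(s['eef_rot']).as_matrix() if R0 is None else R0
    for x,a in wps:
        T=Rd(a) if np.isscalar(a) else a
        d=M.T@(np.array(x)-p);r=R.from_matrix(M.T@T).as_rotvec()
        print('[%s],[%s]'%(','.join('%.4f'%v for v in d/.8),','.join('%.4f'%v for v in r/np.pi)),'rows %.1f / %.1f'%(np.linalg.norm(d)/.0417,np.degrees(np.linalg.norm(r))/7.16))
E
python3 -c "
from h import *
plan(((.493,.2535,.2),90),((.493,.2535,.10),90))"
```

```text
[-0.4865,-0.2557,0.0225],[-0.0005,-0.0001,-0.1012] rows 10.6 / 2.5
[-0.4865,-0.2555,0.1475],[-0.0005,-0.0001,-0.1012] rows 10.9 / 2.5
```

{"api": "servo_tool", "payload": {
  "steps": [
    [[-0.4865,-0.2557,0.0225],[0,0,-0.1012],0],
    [[-0.4865,-0.2557,0.0225],[0,0,-0.1012],0],
    [[-0.4865,-0.2557,0.0225],[0,0,-0.1012],0],
    [[-0.4865,-0.2557,0.0225],[0,0,-0.1012],0],
    [[-0.4865,-0.2557,0.0225],[0,0,-0.1012],0],
    [[-0.4865,-0.2557,0.0225],[0,0,-0.1012],0],
    [[-0.4865,-0.2557,0.0225],[0,0,-0.1012],0],
    [[-0.4865,-0.2557,0.0225],[0,0,-0.1012],0],
    [[-0.4865,-0.2557,0.0225],[0,0,-0.1012],0],
    [[-0.4865,-0.2557,0.0225],[0,0,-0.1012],0]
  ],
  "squeeze": 5
}}

```text
time: 0.93
tcp_pos: [0.475, 0.2719, 0.2014]
eef_rot: [0.0, -3.141, 0.0]
wrist_force: [0.1, 0.1, -0.1]
finger_gap: 0.499
gripper_force: 0.0
```

```bash
python3 -c "
from h import *
print(telemetry.read_state())
plan(((.493,.2535,.15),90),((.493,.2535,.02),90))"
```

```text
{'time': 0.9333, 'q': array([ 4.26136673e-01, -2.95164043e-03,  1.65867548e+00,  9.53415004e-05,
        1.48625663e+00, -1.14483914e+00]), 'joint_vel': array([-0.87857658,  0.30728208, -0.26645424,  0.00177294, -0.0442236 ,
       -0.87181121]), 'joint_efforts': array([  4.57820535, -51.62652612, -46.60354614,  -0.17828874,
         0.53428894,   1.78085323]), 'tcp_pos': array([0.47503106, 0.27190987, 0.20142103]), 'eef_rot': array([ 2.69231576e-04, -3.14120024e+00,  1.15855192e-04]), 'wrist_force': array([ 0.13593479,  0.064972  , -0.09115425]), 'torque': array([0.02121695, 0.04279794, 0.00153953]), 'gripper_force': 0.0, 'finger_gap': 0.4985858524017127}
[-0.0225,-0.0230,0.0643],[-0.0000,-0.0001,0.0001] rows 1.4 / 0.0
[-0.0225,-0.0230,0.2268],[-0.0000,-0.0001,0.0001] rows 4.4 / 0.0
```

{"api": "servo_tool", "payload": {
  "steps": [
    [[-0.0225,-0.023,0.03],[0,0,0],0],
    [[-0.0225,-0.023,0.05],[0,0,0],0],
    [[-0.0225,-0.023,0.09],[0,0,0],0],
    [[-0.0225,-0.023,0.12],[0,0,0],0],
    [[-0.0225,-0.023,0.15],[0,0,0],0],
    [[-0.0225,-0.023,0.15],[0,0,0],0],
    [[-0.0225,-0.023,0.15],[0,0,0],0],
    [[-0.0225,-0.023,0.15],[0,0,0],0],
    [[-0.0225,-0.023,0.15],[0,0,0],0],
    [[-0.0225,-0.023,0.15],[0,0,0],0]
  ]
}}

```text
time: 1.77
tcp_pos: [0.4935, 0.256, 0.0839]
eef_rot: [-0.0, 3.138, 0.002]
wrist_force: [0.3, -0.2, -0.4]
finger_gap: 0.5
gripper_force: 0.0
```

```bash
python3 -c "
from h import *
c,W,d=snap('wrist','w1')
P=W[(W[...,2]>.042)&(W[...,2]<.056)&(c[...,0]>90)&(c[...,1]<70)]
P=P[P[:,1]<.3];print(len(P),P.min(0),P.max(0), telemetry.read_state()['tcp_pos'])
r=np.linalg.lstsq(np.c_[2*P[:,:2],np.ones(len(P))],(P[:,:2]**2).sum(1),rcond=None)[0];print(r[:2],np.sqrt(r[2]+r[0]**2+r[1]**2))
"
```

```text
1172 [0.4325481  0.25005196 0.04201463] [0.54457601 0.29994699 0.05275086] [0.49332874 0.25592885 0.0836494 ]
[0.49305967 0.31242403] 0.06041930213002077
```

View pics/w1.png

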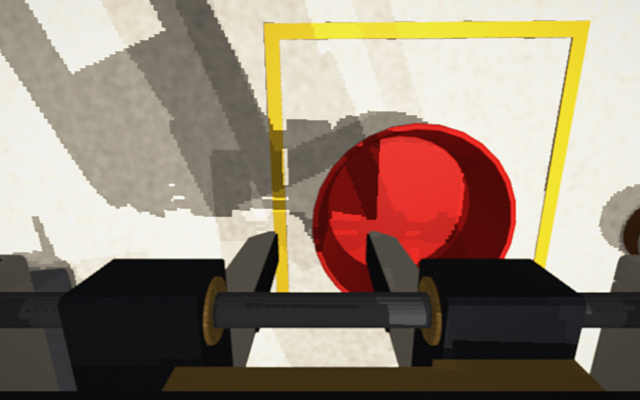

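The wrist view shows the basin's right wall at about (315,240), between the fingertips at (265,240) and (375,240). Next I lower the tool and close lightly.

{"api": "servo_tool", "payload": {
  "steps": [
    [[0,-0.003,0.03],[0,0,0],0],
    [[0,-0.003,0.055],[0,0,0],0],
    [[0,-0.003,0.07],[0,0,0],0],
    [[0,-0.003,0.08],[0,0,0],0],
    [[0,-0.003,0.08],[0,0,0],0],
    [[0,-0.003,0.08],[0,0,0],1],
    [[0,-0.003,0.08],[0,0,0],1],
    [[0,-0.003,0.08],[0,0,0],1],
    [[0,-0.003,0.08],[0,0,0],1],
    [[0,-0.003,0.08],[0,0,0],1]
  ],
  "squeeze": 5
}}

```text
time: 2.65
tcp_pos: [0.4927, 0.2532, 0.0185]
eef_rot: [-0.0, 3.14, 0.001]
wrist_force: [-0.4, -0.2, -0.1]
finger_gap: 0.19
gripper_force: 0.0
```

```bash
python3 -c "
from h import *
s=telemetry.read_state();print(s['tcp_pos'],s['finger_gap'],s['gripper_force'],s['wrist_force'])
M=Rd(90)
plan(((.455,.20,.02),90),((.455,-.20,.02),90),((.475,-.371,.02),90),R0=M)"
```

```text
[0.49273706 0.25320359 0.01853728] 0.19000607125651084 0.0 [-0.37709963 -0.22641657 -0.08403744]
[0.0472,-0.0665,-0.0018],[0.0000,0.0000,0.0000] rows 1.6 / 0.0
[0.0472,-0.5665,-0.0018],[0.0000,0.0000,0.0000] rows 10.9 / 0.0
[0.0222,-0.7803,-0.0018],[0.0000,0.0000,0.0000] rows 15.0 / 0.0
```

{"api": "servo_tool", "payload": {
  "steps": [
    [[0,0,0],[0,0,0],1],
    [[0,0,0],[0,0,0],1],
    [[0,0,0],[0,0,0],1],
    [[0,0,0],[0,0,0],1],
    [[0.005,-0.008,0],[0,0,0],1],
    [[0.015,-0.022,0],[0,0,0],1],
    [[0.03,-0.04,0],[0,0,0],1],
    [[0.042,-0.06,0],[0,0,0],1],
    [[0.047,-0.075,0],[0,0,0],1],
    [[0.047,-0.09,0],[0,0,0],1]
  ]
}}

```text
time: 3.48
tcp_pos: [0.454, 0.1804, 0.018]
eef_rot: [-0.001, 3.141, 0.001]
wrist_force: [1.1, 1.7, 2.7]
finger_gap: 0.109
gripper_force: 4.9
```

```bash
python3 -c "
from h import *
s=telemetry.read_state();print(s['tcp_pos'],s['finger_gap'],s['gripper_force'],s['wrist_force'])
c,W,d=snap('top','t1');h=cv2.cvtColor(c,cv2.COLOR_RGB2HSV).astype(int)
m=((h[...,0]<6)|(h[...,0]>174))&(h[...,1]>130)&(W[...,2]>.04)&(W[...,1]<.4)&(W[...,0]<.57)
P=W[m];print(len(P),P.min(0),P.max(0))
"
```

```text
[0.45398269 0.18043823 0.01804106] 0.10873767218081962 4.8875052804263674 [1.06765617 1.72699051 2.73245657]
72 [ 0.38039208 -0.58278482  0.04344181] [0.4510391  0.26588454 0.40852816]
```

{"api": "servo_tool", "payload": {
  "steps": [
    [[0,-0.02,0],[0,0,0],1],
    [[0,-0.055,0],[0,0,0],1],
    [[0,-0.09,0],[0,0,0],1],
    [[0,-0.13,0],[0,0,0],1],
    [[0,-0.17,0],[0,0,0],1],
    [[0,-0.21,0],[0,0,0],1],
    [[0,-0.25,0],[0,0,0],1],
    [[0,-0.29,0],[0,0,0],1],
    [[0,-0.33,0],[0,0,0],1],
    [[0,-0.35,0],[0,0,0],1]
  ]
}}

```text
time: 4.37
tcp_pos: [0.4545, -0.1022, 0.0179]
eef_rot: [-0.002, -3.142, 0.001]
wrist_force: [-0.1, 3.5, 4.5]
finger_gap: 0.105
gripper_force: 5.1
```

```bash
python3 -c "
from h import *
s=telemetry.read_state();print(s['tcp_pos'],s['finger_gap'],s['gripper_force'],s['wrist_force'])
plan(((.455,-.28,.019),90),((.475,-.371,.019),90),R0=Rd(90))
c,W,d=snap('top','t2')
"
```

```text
[ 0.45452267 -0.10224842  0.0179211 ] 0.10484900869579356 5.061398360703606 [-0.11525305  3.4569223   4.45121309]
[-0.0006,-0.2222,-0.0013],[0.0000,0.0000,0.0000] rows 4.3 / 0.0
[-0.0256,-0.3359,-0.0013],[0.0000,0.0000,0.0000] rows 6.5 / 0.0
```

View pics/t2.png

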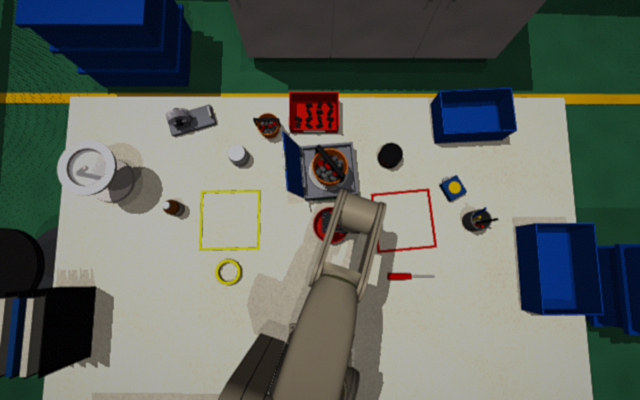

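The basin at (328,225) is following the gripper just clear of the scale, so I continue.

{"api": "servo_tool", "payload": {
  "steps": [
    [[0,-0.035,0],[0,0,0],1],
    [[0,-0.075,0],[0,0,0],1],
    [[0,-0.115,0],[0,0,0],1],
    [[0,-0.155,0],[0,0,0],1],
    [[0,-0.195,0],[0,0,0],1],
    [[-0.003,-0.23,0],[0,0,0],1],
    [[-0.011,-0.265,0],[0,0,0],1],
    [[-0.019,-0.3,0],[0,0,0],1],
    [[-0.025,-0.325,0],[0,0,0],1],
    [[-0.026,-0.336,0],[0,0,0],1]
  ]
}}

```text
time: 5.25
tcp_pos: [0.4758, -0.37, 0.0176]
eef_rot: [-0.002, -3.142, 0.001]
wrist_force: [0.2, 3.4, 6.0]
finger_gap: 0.099
gripper_force: 5.5
```

{"api": "servo_tool", "payload": {
  "steps": [
    [[0,0,0],[0,0,0],1],
    [[0,0,0],[0,0,0],0.2],
    [[0,0,0],[0,0,0],0.2],
    [[0,0,0],[0,0,0],0.2],
    [[0,0,0],[0,0,0],0.2],
    [[0,0,0],[0,0,0],0.2],
    [[0,0,-0.03],[0,0,0],0.2],
    [[0,0,-0.06],[0,0,0],0.2],
    [[0,0,-0.1],[0,0,0],0.2],
    [[0,0,-0.14],[0,0,0],0.2]
  ]
}}

```text
time: 6.08
tcp_pos: [0.4748, -0.3668, 0.1301]
eef_rot: [0.001, -3.14, -0.002]
wrist_force: [0.3, 0.1, -0.1]
finger_gap: 0.401
gripper_force: 0.0
```

```bash
python3 -c "
from h import *
s=telemetry.read_state();print(s['tcp_pos'],s['finger_gap'],s['gripper_force'],s['wrist_force'])
for n in('wrist','scene'):
  c,W,d=snap(n,'t3'+n);h=cv2.cvtColor(c,cv2.COLOR_RGB2HSV).astype(int)
  m=((h[...,0]<6)|(h[...,0]>174))&(h[...,1]>130)&(W[...,2]>.04)&(W[...,2]<.06)&(abs(W[...,1]+.3)<.12)&(W[...,0]<.59)
  P=W[m];print(len(P),P.min(0),P.max(0))
  r=np.linalg.lstsq(np.c_[2*P[:,:2],np.ones(len(P))],(P[:,:2]**2).sum(1),rcond=None)[0];print(r[:2],np.sqrt(r[2]+r[0]**2+r[1]**2))
plan(((.475,-.37,.30),90),((.64,-.032,.30),130.4),((.64,-.032,.30),-49.6),R0=Rd(90)); print(s['q'])
"
```

```text
[ 0.47481503 -0.36677241  0.1301166 ] 0.4008406823186215 0.0 [ 0.29455999  0.10805831 -0.12759696]
3690 [ 0.40785263 -0.37230375  0.04000897] [ 0.5283093 -0.2437797  0.0530629]
[ 0.47122037 -0.30875932] 0.06122500971118892
20 [ 0.45636482 -0.30869212  0.04124438] [ 0.53758285 -0.24217684  0.05620327]
[ 0.47319354 -0.30609381] 0.0620504815711774
[0.0045,0.0003,-0.2038],[0.0000,0.0000,0.0000] rows 3.9 / 0.0
[-0.2018,0.4228,-0.2038],[0.0000,0.0000,-0.2244] rows 9.8 / 5.6
[-0.2018,0.4228,-0.2038],[0.0000,0.0000,0.7756] rows 9.8 / 19.5
[-7.43175723e-01  1.88972599e-01  1.58699793e+00  2.92047066e-05
  1.36771855e+00 -2.31451725e+00]
```

The basin is centred in the red frame: (0.472,-0.308) against (0.473,-0.307). Now I go up and over to the pail handle.

{"api": "servo_tool", "payload": {
  "steps": [
    [[0,0,-0.05],[0,0,0],-1],
    [[0,0,-0.1],[0,0,0],-1],
    [[0,0,-0.15],[0,0,0],-1],
    [[0,0,-0.2],[0,0,0],-1],
    [[0,0,-0.25],[0,0,0],-1],
    [[-0.02,0.04,-0.255],[0,0,-0.03],-1],
    [[-0.04,0.085,-0.255],[0,0,-0.06],-1],
    [[-0.065,0.13,-0.255],[0,0,-0.09],-1],
    [[-0.085,0.175,-0.255],[0,0,-0.12],-1],
    [[-0.105,0.22,-0.255],[0,0,-0.15],-1]
  ]
}}

```text
time: 7.02
tcp_pos: [0.5598, -0.1898, 0.3332]
eef_rot: [0.74, -3.053, -0.0]
wrist_force: [0.2, -0.3, 1.0]
finger_gap: 0.991
gripper_force: 0.0
```

```bash
python3 -c "
from h import *
s=telemetry.read_state();print(s['tcp_pos'],s['eef_rot'])
plan(((.62,-.045,.33),130.4),((.64,-.032,.33),130.4))
"
```

```text
[ 0.55980112 -0.18984466  0.33321453] [ 7.40423615e-01 -3.05277921e+00 -4.94712380e-04]
[-0.1498,0.1265,0.0040],[0.0001,-0.0001,-0.0730] rows 3.8 / 1.8
[-0.1795,0.1295,0.0040],[0.0001,-0.0001,-0.0730] rows 4.2 / 1.8
```

{"api": "servo_tool", "payload": {
  "steps": [
    [[-0.04,0.03,0],[0,0,-0.02],-1],
    [[-0.08,0.06,0],[0,0,-0.04],-1],
    [[-0.12,0.09,0],[0,0,-0.06],-1],
    [[-0.16,0.115,0],[0,0,-0.07],-1],
    [[-0.175,0.127,0],[0,0,-0.073],-1],
    [[-0.1795,0.1295,0],[0,0,-0.073],-1],
    [[-0.1795,0.1295,0],[0,0,-0.073],-1],
    [[-0.1795,0.1295,0],[0,0,-0.073],-1],
    [[-0.1795,0.1295,0],[0,0,-0.073],-1],
    [[-0.1795,0.1295,0],[0,0,-0.073],-1]
  ],
  "squeeze": 40
}}

```text
time: 7.85
tcp_pos: [0.6399, -0.0361, 0.334]
eef_rot: [-1.075, 2.952, -0.001]
wrist_force: [0.4, -0.5, -0.1]
finger_gap: 0.998
gripper_force: 0.0
```

```bash
python3 -c "
from h import *
s=telemetry.read_state();print(s['tcp_pos'],s['eef_rot'],s['q'])
c,W,d=snap('wrist','w2')
m=(W[...,2]>.222)&(W[...,2]<.246)&(np.hypot(W[...,0]-.64,W[...,1]+.032)<.09)
P=W[m].astype(np.float32);print(len(P),cv2.minAreaRect(P[:,:2]),P.min(0),P.max(0))
plan(((.64,-.032,.213),130.4))
"
```

```text
[ 0.63992595 -0.03607934  0.33399209] [-1.07470776e+00  2.95198054e+00 -6.53807781e-04] [-1.36089269e-01  2.26843910e-01  1.17252836e+00 -3.42151883e-04
  1.74196737e+00 -2.40523996e+00]Traceback (most recent call last):
  File "<string>", line 6, in <module>
    P=W[m].astype(np.float32);print(len(P),cv2.minAreaRect(P[:,:2]),P.min(0),P.max(0))
                                           ~~~~~~~~~~~~~~~^^^^^^^^^
cv2.error: OpenCV(4.12.0) /io/opencv/modules/imgproc/src/convhull.cpp:143: error: (-215:Assertion failed) total >= 0 && (depth == CV_32F || depth == CV_32S) in function 'convexHull'
```

View pics/w2.png

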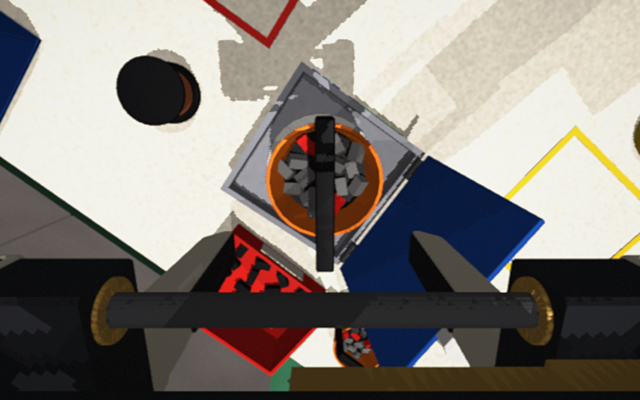

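```bash
python3 -c "
from h import *
c,W,d=snap('wrist')
for v in (125,150,200,230,260): print([W[v,u].round(3) for u in (317,324,331)])
m=(W[...,2]>.222)&(W[...,2]<.246);v,u=np.nonzero(m);print(len(u))
P=np.ascontiguousarray(W[m][:,:2],dtype=np.float32);
P=P[np.hypot(P[:,0]-.64,P[:,1]+.032)<.09].copy();print(len(P),cv2.minAreaRect(P) if len(P) else 0)
plan(((.64,-.032,.213),130.4))
"
```

```text
[array([ 0.597, -0.076,  0.238]), array([ 0.594, -0.072,  0.237]), array([ 0.59 , -0.068,  0.238])]
[array([ 0.612, -0.064,  0.238]), array([ 0.608, -0.06 ,  0.238]), array([ 0.605, -0.055,  0.238])]
[array([ 0.643, -0.038,  0.239]), array([ 0.639, -0.034,  0.239]), array([nan, nan, nan])]
[array([ 0.663, -0.022,  0.239]), array([ 0.659, -0.017,  0.238]), array([ 0.656, -0.012,  0.238])]
[array([ 0.684, -0.004,  0.238]), array([0.68 , 0.001, 0.238]), array([0.676, 0.005, 0.239])]
5620
3019 ((0.6390992999076843, -0.033741679042577744), (0.12920624017715454, 0.016020096838474274), 40.0908088684082)
[-0.0029,0.0036,0.1513],[-0.0001,0.0000,-0.0020] rows 2.9 / 0.1
```

The handle is vertical at u≈324, centred between the fingers, with its middle at (0.639,-0.034). I descend and grip.

{"api": "servo_tool", "payload": {
  "steps": [
    [[-0.001,0.003,0.025],[0,0,0],-1],
    [[-0.001,0.003,0.06],[0,0,0],-1],
    [[-0.001,0.003,0.095],[0,0,0],-1],
    [[-0.001,0.003,0.125],[0,0,0],-1],
    [[-0.001,0.003,0.145],[0,0,0],-1],
    [[-0.001,0.003,0.151],[0,0,0],-1],
    [[-0.001,0.003,0.151],[0,0,0],-1],
    [[-0.001,0.003,0.151],[0,0,0],1],
    [[-0.001,0.003,0.151],[0,0,0],1],
    [[-0.001,0.003,0.151],[0,0,0],1]
  ],
  "squeeze": 40
}}

```text
time: 8.78
tcp_pos: [0.6405, -0.0322, 0.2151]
eef_rot: [-1.077, 2.948, -0.002]
wrist_force: [-0.3, -0.4, 0.1]
finger_gap: 0.832
gripper_force: 0.0
```

{"api": "servo_tool", "payload": {
  "steps": [
    [[0,0,0],[0,0,0],1],
    [[0,0,0],[0,0,0],1],
    [[0,0,0],[0,0,0],1],
    [[0,0,0],[0,0,0],1],
    [[0,0,0],[0,0,0],1],
    [[0,0,0],[0,0,0],1],
    [[0,0,0],[0,0,0],1],
    [[0,0,0],[0,0,0],1],
    [[0,0,-0.003],[0,0,0],1],
    [[0,0,-0.006],[0,0,0],1]
  ]
}}

```text
time: 9.62
tcp_pos: [0.639, -0.032, 0.2171]
eef_rot: [1.078, -2.95, -0.001]
wrist_force: [0.6, 0.0, -5.9]
finger_gap: 0.166
gripper_force: 40.0
```

```bash
python3 -c "
from h import *
s=telemetry.read_state();print(s['tcp_pos'],s['q'],s['finger_gap'],s['gripper_force'],s['wrist_force'])
x,y,z=s['tcp_pos']
plan(((.639,-.0335,z+.055),130.2),((.44,-.0335,z+.055),130.2),((.44,.12,z+.055),130.2))
"
```

```text
[ 0.63896108 -0.03196457  0.21710458] [-1.30068010e-01  2.39409267e-01  1.36853678e+00 -5.38289805e-05
  1.53509002e+00 -2.40155376e+00] 0.16551631905484096 39.99810218811035 [ 0.58736276  0.04268384 -5.92260407]
[0.0013,-0.0014,-0.0688],[0.0003,-0.0003,-0.0003] rows 1.3 / 0.0
[0.1914,0.1590,-0.0684],[0.0003,-0.0003,-0.0003] rows 5.0 / 0.0
[0.0677,0.3056,-0.0684],[0.0003,-0.0003,-0.0003] rows 6.1 / 0.0
```

{"api": "servo_tool", "payload": {
  "steps": [
    [[0,0,-0.01],[0,0,0],1],
    [[0,0,-0.025],[0,0,0],1],
    [[0,0,-0.045],[0,0,0],1],
    [[0,0,-0.06],[0,0,0],1],
    [[0.005,0.004,-0.07],[0,0,0],1],
    [[0.018,0.015,-0.072],[0,0,0],1],
    [[0.04,0.033,-0.072],[0,0,0],1],
    [[0.065,0.054,-0.072],[0,0,0],1],
    [[0.09,0.075,-0.072],[0,0,0],1],
    [[0.115,0.096,-0.072],[0,0,0],1]
  ]
}}

```text
time: 10.45
tcp_pos: [0.5181, -0.0325, 0.2755]
eef_rot: [-1.078, 2.951, -0.0]
wrist_force: [-0.2, 0.2, -6.1]
finger_gap: 0.169
gripper_force: 40.0
```

```bash
python3 -c "
from h import *
s=telemetry.read_state();print(s['tcp_pos'],s['q'],s['eef_rot'],s['finger_gap'],s['gripper_force'],s['wrist_force'],s['torque'])
x,y,z=s['tcp_pos']
plan(((.44,-.0335,.275),130.2),((.44,.12,.275),130.2),((.477,.329,.275),130.2),((.477,.329,.275),90))
"
```

```text
[ 0.51808225 -0.03253216  0.27554567] [-1.61498623e-01 -1.06739655e-01  1.62435547e+00 -6.62809531e-06
  1.62396999e+00 -2.43304293e+00] [-1.07834739e+00  2.95072095e+00 -1.43365197e-05] 0.16896525785491828 39.99846160411835 [-0.18212969  0.18655423 -6.0741419 ] [0.04327472 0.08808753 0.0093317 ]
[0.0754,0.0620,0.0007],[-0.0000,-0.0000,-0.0003] rows 1.9 / 0.0
[-0.0483,0.2087,0.0007],[-0.0000,-0.0000,-0.0003] rows 4.1 / 0.0
[-0.2521,0.3785,0.0007],[-0.0000,-0.0000,-0.0003] rows 8.7 / 0.0
[-0.2521,0.3785,0.0007],[-0.0000,0.0000,0.2231] rows 8.7 / 5.6
```

{"api": "servo_tool", "payload": {
  "steps": [
    [[0.022,0.018,0],[0,0,0],1],
    [[0.044,0.036,0],[0,0,0],1],
    [[0.063,0.054,0],[0,0,0],1],
    [[0.07,0.073,0],[0,0,0],1],
    [[0.063,0.095,0],[0,0,0],1],
    [[0.045,0.118,0],[0,0,0],1],
    [[0.02,0.143,0],[0,0,0],1],
    [[-0.005,0.168,0],[0,0,0],1],
    [[-0.03,0.19,0],[0,0,0],1],
    [[-0.055,0.211,0],[0,0,0],1]
  ]
}}

```text
time: 11.28
tcp_pos: [0.4439, 0.1262, 0.2761]
eef_rot: [-1.078, 2.95, -0.0]
wrist_force: [0.2, -1.0, -6.9]
finger_gap: 0.171
gripper_force: 40.0
```

```bash
python3 -c "
from h import *
s=telemetry.read_state();print(s['tcp_pos'],s['gripper_force'],s['wrist_force'])
plan(((.477,.329,.275),130.2),((.477,.329,.158),130.2))
"
```

```text
[0.44393322 0.1261531  0.27608772] 39.99733507633209 [ 0.24630358 -0.99273584 -6.9129878 ]
[-0.1951,0.1672,0.0015],[-0.0002,0.0003,-0.0003] rows 4.9 / 0.0
[-0.1949,0.1672,0.1477],[-0.0002,0.0003,-0.0003] rows 5.7 / 0.0
```

{"api": "servo_tool", "payload": {
  "steps": [
    [[-0.025,0.021,0],[0,0,0],1],
    [[-0.052,0.045,0],[0,0,0],1],
    [[-0.08,0.069,0],[0,0,0],1],
    [[-0.108,0.093,0],[0,0,0],1],
    [[-0.135,0.116,0.01],[0,0,0],1],
    [[-0.16,0.137,0.025],[0,0,0],1],
    [[-0.178,0.153,0.045],[0,0,0],1],
    [[-0.189,0.162,0.065],[0,0,0],1],
    [[-0.195,0.167,0.085],[0,0,0],1],
    [[-0.195,0.167,0.1],[0,0,0],1]
  ]
}}

```text
time: 12.12
tcp_pos: [0.4767, 0.3286, 0.194]
eef_rot: [1.08, -2.949, -0.001]
wrist_force: [0.2, -0.0, -6.6]
finger_gap: 0.17
gripper_force: 40.0
```

```bash
python3 -c "
from h import *
s=telemetry.read_state();print(s['tcp_pos'],s['gripper_force'],s['wrist_force'])
plan(((.477,.329,.158),130.2),((.477,.329,.151),130.2))
"
```

```text
[0.47670956 0.3286081  0.19401659] 39.99840438365936 [ 0.21261589 -0.04763374 -6.56742254]
[-0.0006,0.0001,0.0450],[0.0002,-0.0003,0.0002] rows 0.9 / 0.0
[-0.0006,0.0001,0.0538],[0.0002,-0.0003,0.0002] rows 1.0 / 0.0
```

{"api": "servo_tool", "payload": {
  "steps": [
    [[0,0,0.01],[0,0,0],1],
    [[0,0,0.02],[0,0,0],1],
    [[0,0,0.03],[0,0,0],1],
    [[0,0,0.038],[0,0,0],1],
    [[0,0,0.044],[0,0,0],1],
    [[0,0,0.047],[0,0,0],1],
    [[0,0,0.049],[0,0,0],1],
    [[0,0,0.05],[0,0,0],1],
    [[0,0,0.051],[0,0,0],1],
    [[0,0,0.052],[0,0,0],1]
  ]
}}

```text
time: 12.95
tcp_pos: [0.4777, 0.3277, 0.1542]
eef_rot: [-1.078, 2.95, 0.0]
wrist_force: [-0.6, -0.1, -6.0]
finger_gap: 0.166
gripper_force: 40.0
```

{"api": "servo_tool", "payload": {
  "steps": [
    [[0,0,0.001],[0,0,0],1],
    [[0,0,0.001],[0,0,0],1],
    [[0,0,0.002],[0,0,0],1],
    [[0,0,0.002],[0,0,0],1],
    [[0,0,0.003],[0,0,0],1],
    [[0,0,0.003],[0,0,0],1],
    [[0,0,0.003],[0,0,0],1],
    [[0,0,0.003],[0,0,0],1],
    [[0,0,0.003],[0,0,0],1],
    [[0,0,0.003],[0,0,0],1]
  ]
}}

```text
time: 13.78
tcp_pos: [0.4785, 0.3277, 0.1532]
eef_rot: [-1.077, 2.948, -0.0]
wrist_force: [0.2, -2.9, 5.7]
finger_gap: 0.165
gripper_force: 40.0
```

```bash
python3 -c "
from h import *
s=telemetry.read_state();print(s['tcp_pos'],s['gripper_force'],s['wrist_force'])
c,W,d=snap('wrist','w3')
Z=W[...,2];m=(np.hypot(W[...,0]-.477,W[...,1]-.329)<.08)&(Z>.15)&(Z<.2)
print(m.sum(),np.percentile(Z[m],[5,50,95]))
"
```

```text
[0.47852313 0.32769832 0.15319607] 40.001327991485596 [ 0.19652075 -2.85109603  5.70626486]
9429 [0.1674342  0.17629994 0.19022165]
```

The wrist force has flipped from -6 N to +5.7 N, so the pail is standing on the bench. I release it.

{"api": "servo_tool", "payload": {
  "steps": [
    [[0,0,0],[0,0,0],0.4],
    [[0,0,0],[0,0,0],0.2],
    [[0,0,0],[0,0,0],0.0],
    [[0,0,0],[0,0,0],-0.2],
    [[0,0,0],[0,0,0],-0.2],
    [[0,0,0],[0,0,0],-0.2],
    [[0,0,-0.02],[0,0,0],-0.2],
    [[0,0,-0.06],[0,0,0],-0.2],
    [[0,0,-0.1],[0,0,0],-0.2],
    [[0,0,-0.15],[0,0,0],-0.2]
  ]
}}

```text
time: 14.67
tcp_pos: [0.4763, 0.3269, 0.2704]
eef_rot: [1.077, -2.947, 0.001]
wrist_force: [-0.2, 0.4, 0.4]
finger_gap: 0.603
gripper_force: 0.0
```

```bash
python3 -c "
from h import *
s=telemetry.read_state();print(s['tcp_pos'],s['gripper_force'],s['wrist_force'],s['q'])
c,W,d=snap('wrist','w4')
Z=W[...,2];m=(np.hypot(W[...,0]-.477,W[...,1]-.329)<.08)&(Z>.15)&(Z<.2)
print(m.sum(),np.percentile(Z[m],[5,50,95]),cv2.minAreaRect(np.ascontiguousarray(W[m][:,:2],dtype=np.float32)))
c,W,d=snap('scene','s4');h=cv2.cvtColor(c,cv2.COLOR_RGB2HSV).astype(int)
m=(h[...,0]>100)&(h[...,0]<130)&(h[...,1]>80)&(W[...,2]>.07)&(W[...,0]<.76)&(W[...,0]>.53)&(W[...,1]<.15)&(W[...,1]>-.05)
P=W[m];print(len(P),P.min(0),P.max(0))
t=np.radians(5);q=P-[.645,-.031,0];yy=-np.sin(t)*q[:,0]+np.cos(t)*q[:,1]
print(np.polyfit(P[:,2]-.079,yy-.095,1)); 
"
```

```text
[0.47629991 0.32690951 0.2703585 ] 0.0 [-0.24143312  0.4130486   0.42750925] [ 5.12721145e-01  5.83215214e-02  1.47128576e+00  6.38875923e-05
  1.61612359e+00 -1.75884068e+00]
3039 [0.17463112 0.17605298 0.17717241] ((0.47765839099884033, 0.32607966661453247), (0.12915745377540588, 0.015879809856414795), 40.30119705200195)
39 [0.54976992 0.0997268  0.25340827] [0.72770291 0.12005211 0.26534187]
[ 0.37690387 -0.02250358]
```

View pics/s4.png

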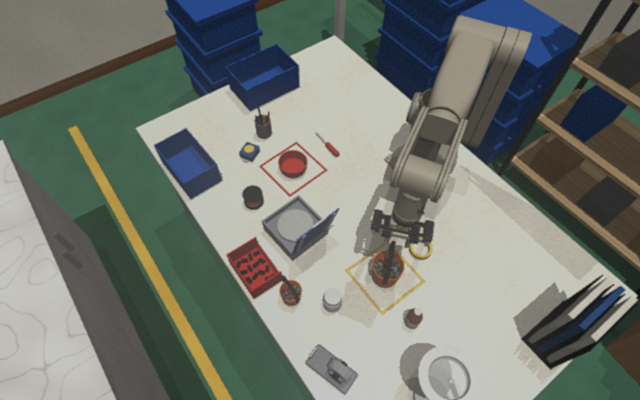

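The pail stands level in the yellow frame at (387,268). The basin is in the red frame at (293,164), and the cover leans outward at (320,230), about 1.8 rad. Next I swing round behind the cover with the fingers shut.

```bash
python3 -c "
from h import *
plan(((.57,.25,.30),60),((.628,.163,.24),5))
"
```

```text
[-0.0222,-0.1480,-0.0247],[0.0017,0.0038,0.3897] rows 2.9 / 9.8
[-0.0066,-0.2777,0.0505],[0.0038,0.0029,0.6953] rows 5.4 / 17.5
```

{"api": "servo_tool", "payload": {
  "steps": [
    [[-0.005,-0.02,-0.03],[0,0,0.04],1],
    [[-0.01,-0.04,-0.06],[0,0,0.08],1],
    [[-0.015,-0.06,-0.06],[0,0,0.12],1],
    [[-0.02,-0.08,-0.06],[0,0,0.16],1],
    [[-0.02,-0.1,-0.06],[0,0,0.195],1],
    [[-0.02,-0.12,-0.06],[0,0,0.23],1],
    [[-0.02,-0.135,-0.06],[0,0,0.27],1],
    [[-0.02,-0.148,-0.06],[0,0,0.31],1],
    [[-0.02,-0.155,-0.06],[0,0,0.35],1],
    [[-0.02,-0.16,-0.06],[0,0,0.385],1]
  ]
}}

```text
time: 15.6
tcp_pos: [0.5727, 0.2392, 0.3187]
eef_rot: [-0.801, -3.037, 0.001]
wrist_force: [0.1, -0.4, 0.4]
finger_gap: 0.002
gripper_force: 0.0
```

```bash
python3 -c "
from h import *
print(telemetry.read_state()['q'])
plan(((.628,.168,.24),5))
"
```

```text
[ 3.13183261e-01  1.69138101e-01  1.26528281e+00 -9.71895417e-05
  1.70778627e+00 -7.41616436e-01]
[-0.1041,-0.0433,0.0983],[-0.0002,-0.0000,0.3080] rows 2.9 / 7.7
```

{"api": "servo_tool", "payload": {
  "steps": [
    [[-0.02,-0.01,0],[0,0,0.035],1],
    [[-0.04,-0.02,0],[0,0,0.07],1],
    [[-0.06,-0.03,0.01],[0,0,0.11],1],
    [[-0.08,-0.035,0.03],[0,0,0.15],1],
    [[-0.095,-0.04,0.05],[0,0,0.19],1],
    [[-0.104,-0.043,0.07],[0,0,0.225],1],
    [[-0.104,-0.043,0.09],[0,0,0.26],1],
    [[-0.104,-0.043,0.098],[0,0,0.3],1],
    [[-0.104,-0.043,0.098],[0,0,0.308],1],
    [[-0.104,-0.043,0.098],[0,0,0.308],1]
  ]
}}

```text
time: 16.43
tcp_pos: [0.6276, 0.1692, 0.2393]
eef_rot: [-2.115, -2.321, 0.003]
wrist_force: [0.5, -0.2, -0.2]
finger_gap: 0.007
gripper_force: 0.0
```

```bash
python3 -c "
from h import *
s=telemetry.read_state();print(s['tcp_pos'],s['eef_rot'],s['q'],s['wrist_force'])
hg=np.array([.637,.0636,.079]);t=np.radians(5);Y=np.array([-np.sin(t),np.cos(t),0])
for th in (100,90,80,70,60,50,40,30,20,10,5,0):
    a=np.radians(th);u=-Y*np.cos(a)+[0,0,np.sin(a)];n=Y*np.sin(a)+[0,0,np.cos(a)]
    r=.165
    p=hg+r*u+n*(.004+.008*abs(np.sin(a)));print(th,p.round(3),end=' ');plan((p,5),R0=Rd(5))
for n in('top','wrist'):
  c,W,d=snap(n,n+'5');h=cv2.cvtColor(c,cv2.COLOR_RGB2HSV).astype(int)
  m=(h[...,0]>100)&(h[...,0]<130)&(h[...,1]>80)&(W[...,2]>.08)&(W[...,0]<.76)&(W[...,0]>.53)&(W[...,1]<.15)&(W[...,1]>-.05)
  P=W[m];q=P-hg;yy=q@Y;k=np.argsort(P[:,2])[-30:]
  print(n,len(P),P.max(0),yy.min(),yy.max(),'edge',yy[k].mean(),P[k,2].mean())
"
```

```text
[0.62759622 0.169224   0.23932286] [-2.1150049  -2.32113103  0.00281218] [1.84510607e-01 2.60461473e-01 1.30378104e+00 2.48645102e-05
 1.57961423e+00 9.16471049e-02] [ 0.49212043 -0.20702984 -0.18166824]
100 [0.633 0.104 0.239] [-0.0821,0.0002,-0.0001],[0.0000,0.0000,0.0000] rows 1.6 / 0.0
90 [0.636 0.076 0.244] [-0.1176,0.0002,-0.0058],[0.0000,0.0000,0.0000] rows 2.3 / 0.0
80 [0.638 0.047 0.244] [-0.1537,0.0002,-0.0053],[0.0000,0.0000,0.0000] rows 3.0 / 0.0
70 [0.641 0.018 0.238] [-0.1896,0.0002,0.0017],[0.0000,0.0000,0.0000] rows 3.6 / 0.0
60 [ 0.643 -0.009  0.227] [-0.2238,0.0002,0.0150],[0.0000,0.0000,0.0000] rows 4.3 / 0.0
50 [ 0.646 -0.034  0.212] [-0.2554,0.0002,0.0343],[0.0000,0.0000,0.0000] rows 4.9 / 0.0
40 [ 0.648 -0.056  0.192] [-0.2832,0.0002,0.0591],[0.0000,0.0000,0.0000] rows 5.6 / 0.0
30 [ 0.649 -0.075  0.168] [-0.3062,0.0002,0.0886],[0.0000,0.0000,0.0000] rows 6.1 / 0.0
20 [ 0.65  -0.089  0.142] [-0.3235,0.0002,0.1219],[0.0000,0.0000,0.0000] rows 6.6 / 0.0
10 [ 0.651 -0.097  0.113] [-0.3345,0.0002,0.1580],[0.0000,0.0000,0.0000] rows 7.1 / 0.0
5 [ 0.651 -0.1    0.098] [-0.3375,0.0002,0.1766],[0.0000,0.0000,0.0000] rows 7.3 / 0.0
0 [ 0.651 -0.101  0.083] [-0.3388,0.0002,0.1954],[0.0000,0.0000,0.0000] rows 7.5 / 0.0
top 878 [0.72804781 0.14583121 0.36662484] -0.0006427301672728517 0.08840371284655976 edge 0.046024828376993385 0.26967366698798634
wrist 1802 [0.72858862 0.11910067 0.26283213] 0.012381701073250897 0.04849105637017091 edge 0.04422584262894882 0.2622467231464699
```

{"api": "servo_tool", "payload": {
  "steps": [
    [[-0.025,0,0],[0,0,0],1],
    [[-0.045,0,0],[0,0,0],1],
    [[-0.063,0,0],[0,0,0],1],
    [[-0.082,0,0],[0,0,0],1],
    [[-0.1,0,-0.004],[0,0,0],1],
    [[-0.118,0,-0.006],[0,0,0],1],
    [[-0.136,0,-0.006],[0,0,0],1],
    [[-0.154,0,-0.005],[0,0,0],1],
    [[-0.172,0,-0.002],[0,0,0],1],
    [[-0.19,0,0.002],[0,0,0],1]
  ]
}}

```text
time: 17.37
tcp_pos: [0.6426, 0.0166, 0.2392]
eef_rot: [2.114, 2.324, 0.0]
wrist_force: [-0.5, 1.4, -0.7]
finger_gap: 0.007
gripper_force: 0.7
```

{"api": "servo_tool", "payload": {
  "steps": [
    [[-0.017,0,0.006],[0,0,0],1],
    [[-0.034,0,0.013],[0,0,0],1],
    [[-0.05,0,0.022],[0,0,0],1],
    [[-0.066,0,0.032],[0,0,0],1],
    [[-0.08,0,0.044],[0,0,0],1],
    [[-0.093,0,0.057],[0,0,0],1],
    [[-0.105,0,0.071],[0,0,0],1],
    [[-0.116,0,0.087],[0,0,0],1],
    [[-0.125,0,0.103],[0,0,0],1],
    [[-0.133,0,0.12],[0,0,0],1]
  ]
}}

```text
time: 18.2
tcp_pos: [0.6525, -0.0886, 0.1419]
eef_rot: [-2.114, -2.324, 0.0]
wrist_force: [-0.2, 0.7, -0.4]
finger_gap: 0.009
gripper_force: 0.4
```

```bash
python3 -c "
from h import *
s=telemetry.read_state();print(s['tcp_pos'],s['eef_rot'],s['wrist_force'])
plan(((.651,-.1,.095),5),((.651,-.1,.083),5),R0=Rd(5))
c,W,d=snap('scene','s6')
cv2.imwrite('pics/s6c.png',cv2.resize(c[150:330,200:450][:,:,::-1],None,fx=3,fy=3))
"
```

```text
[ 0.65246203 -0.08862836  0.1419289 ] [-2.11426952e+00 -2.32362245e+00  2.62006636e-04] [-0.18136872  0.66839232 -0.44783029]
[-0.0140,-0.0031,0.0587],[0.0000,0.0000,0.0000] rows 1.2 / 0.0
[-0.0140,-0.0031,0.0737],[0.0000,0.0000,0.0000] rows 1.4 / 0.0
```

View pics/s6c.png

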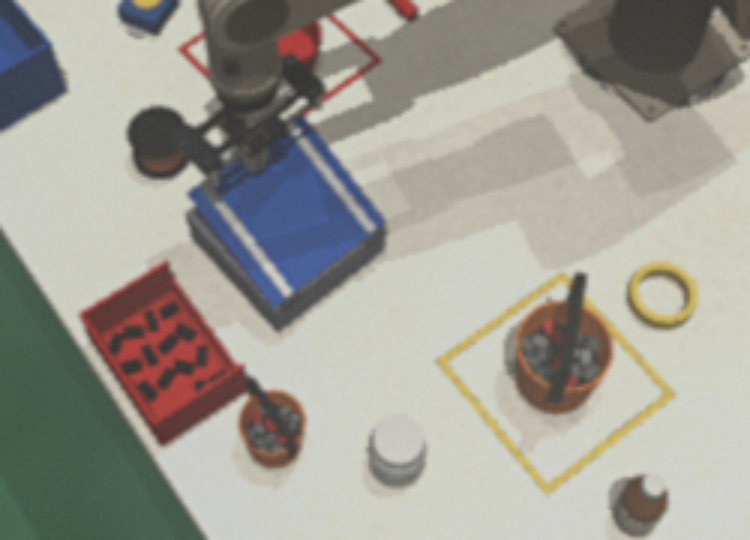

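The cover is nearly down under the fingers, with its edge at about (250,160). I finish the arc and press gently.

{"api": "servo_tool", "payload": {
  "steps": [
    [[-0.005,0,0.014],[0,0,0],1],
    [[-0.009,0,0.028],[0,0,0],1],
    [[-0.012,0,0.042],[0,0,0],1],
    [[-0.014,0,0.053],[0,0,0],1],
    [[-0.014,0,0.062],[0,0,0],1],
    [[-0.014,0,0.067],[0,0,0],1],
    [[-0.014,0,0.07],[0,0,0],1],
    [[-0.014,0,0.072],[0,0,0],1],
    [[-0.014,0,0.074],[0,0,0],1],
    [[-0.014,0,0.074],[0,0,0],1]
  ]
}}

```text
time: 19.08
tcp_pos: [0.6539, -0.0988, 0.0853]
eef_rot: [2.113, 2.324, 0.001]
wrist_force: [-2.4, -0.6, 2.7]
finger_gap: 0.006
gripper_force: 1.4
```

{"api": "servo_tool", "payload": {
  "steps": [
    [[0,0,0.001],[0,0,0],1],
    [[0,0,0.002],[0,0,0],1],
    [[0,0,0.003],[0,0,0],1],
    [[0,0,0.004],[0,0,0],1],
    [[0,0,0.004],[0,0,0],1],
    [[0,0,0.005],[0,0,0],1],
    [[0,0,0.005],[0,0,0],1],
    [[0,0,0.005],[0,0,0],1],
    [[0,0,0.005],[0,0,0],1],
    [[0,0,0.005],[0,0,0],1]
  ]
}}

```text
time: 19.92
tcp_pos: [0.6541, -0.0989, 0.0849]
eef_rot: [2.113, 2.323, 0.001]
wrist_force: [-15.2, 2.8, 26.1]
finger_gap: 0.005
gripper_force: 13.3
```

It has hit a hard stop (26 N, no further travel), so the cover is shut. I retreat upward and verify.

{"api": "servo_tool", "payload": {
  "steps": [
    [[0,0,-0.01],[0,0,0],1],
    [[0,0,-0.03],[0,0,0],1],
    [[0,0,-0.06],[0,0,0],1],
    [[0,0,-0.1],[0,0,0],1],
    [[0,0,-0.14],[0,0,0],1],
    [[0,0,-0.18],[0,0,0],1],
    [[0,0,-0.2],[0,0,0],1],
    [[0,0,-0.2],[0,0,0],1],
    [[0,0,-0.2],[0,0,0],1],
    [[0,0,-0.2],[0,0,0],1]
  ]
}}

```text
time: 20.75
tcp_pos: [0.6531, -0.0988, 0.2388]
eef_rot: [-2.113, -2.323, 0.001]
wrist_force: [0.1, 0.1, -1.5]
finger_gap: 0.007
gripper_force: 0.0
```

```bash
python3 -c "
from h import *
s=telemetry.read_state();print(s['time'],s['tcp_pos'],s['wrist_force'])
t=np.radians(5);Y=np.array([-np.sin(t),np.cos(t),0])
for n in('scene','wrist'):
  c,W,d=snap(n,n+'7');h=cv2.cvtColor(c,cv2.COLOR_RGB2HSV).astype(int)
  m=(h[...,0]>100)&(h[...,0]<130)&(h[...,1]>80)&(W[...,2]>.06)&(W[...,2]<.15)&(abs(W[...,0]-.645)<.1)&(abs(W[...,1]+.03)<.1)
  P=W[m];print(n,len(P),np.polyfit((P-[.637,.0636,0])@Y,P[:,2],1))
  m=((h[...,0]<6)|(h[...,0]>174))&(h[...,1]>130)&(W[...,2]>.04)&(W[...,2]<.06)&(abs(W[...,1]+.3)<.12)&(W[...,0]<.59)
  P=W[m];print('basin',len(P),P.min(0) if len(P) else '',P.max(0) if len(P) else '')
"
```

```text
20.75 [ 0.65312675 -0.09880816  0.23884372] [ 0.13560463  0.12717171 -1.53148214]
scene 1534 [-0.00014005  0.08459659]
basin 11 [ 0.41338636 -0.33898814  0.0417195 ] [ 0.49551769 -0.2418506   0.0557655 ]
wrist 35907 [0.00036601 0.0861844 ]
basin 989 [ 0.40713415 -0.36832778  0.04000045] [ 0.49814376 -0.24303618  0.05320888]
```

View pics/scene7.png

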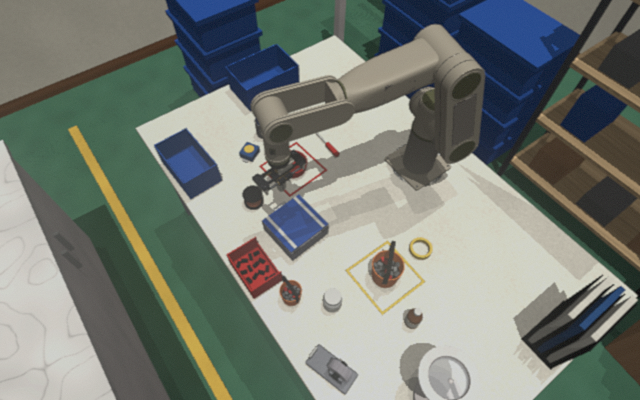

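The cover is flat at (295,225), with a measured slope near 0. The pail is in the yellow frame at (387,265), the basin is in the red frame, and the arm is clear of everything.

```bash
python3 -c "
from h import *
print(ticket.finish_job())"
```

```text
the job is handed in; nothing more can be done
None
```

The job is handed in at about 21 s: by my last camera checks the basin was slid into the red frame, the pail was standing upright in the yellow frame, the cover was shut and the arm was clear; the verdict itself was not returned.

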